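# Isolate the test kiln and hold its sprung lid at the vent mark

### The arm

A 6-joint arm with a two-finger parallel gripper is mounted at the origin on the work surface. World frame = base frame: x ahead of the robot, y to its left, z up, the work surface at z = 0. Lengths are in m, angles in rad, forces in N, time in s.
With the tool pointing down it reaches from about 0.25 to 0.725 m from the base axis. Payload 4 kg.
Tool frame: the origin (TCP) lies midway between the tips of the shut fingers; the grasp point (between the pads) lies 19 mm behind it; y points along the fingers, x is the direction in which the jaws open and shut, and the axes are right-handed (so a half turn about y gives the same grasp; the last joint's range is limited). The gripper opens to 85 mm and grips with 20 to 120 N. Pads are 22 mm wide; open, the fingers measure 114 mm over their backs; the gripper's body (76 mm by 85 mm) begins 54 mm behind the grasp point. The pads swing forward as they close: fully open they stand 13 mm farther back than shut.
Start: joints at [1.196, 0.241, 0.005, 1.335, 0, 1.571], TCP at [0.183, 0.465, 0.231] pointing down, gripper open.
Joint ranges: [-2.72, 2.72], [-1.05, 1.87], [-1.09, 1.28], [-1.99, 2.15], [-1.42, 1.44], [-3.14, 3.14]. Speed limits (rad/s): [2.79, 2.79, 3.14, 3.14, 3.14, 3.14].

### API

Orientations are given as a unit quaternion [x, y, z, w].
In Python, from workcell import bot gives the robot as it stands. The module is installed in compiled form; this text tells all that it offers.
- The arm moves only by the shell command python3 -m inch 'ROWS'. ROWS is text: rows parted by semicolons, each of 7 numbers parted by spaces: the turn, a rotation vector about the tool's x, y, z in degrees, then the shift along the tool's x, y, z in mm, then the closure, from 0 (fully open) to 1 (shut). In form: ax ay az dx dy dz fingers; .... A call has 1 to 12 rows; each row shifts and turns the commanded pose from where the row before left it, along the tool's axes as they then stand; what a row does not reach is not made up. A row lasts 1/8 s, in which the tool goes at most 62.5 mm and 10.7 degrees, less where a joint would pass 70% of its speed; a pose out of reach is approached as far as the arm can. A call with a gripper value outside its range is refused whole. The fingers move at their own pace and stop on an object; the grip force is fixed at half the most. Time passes only in rows, so rows that do not move let the fingers close. It gives the time, the measured TCP pose, the force and the opening at its end, in the units of the state.
- bot.get_obs(): the state, without advancing time (a new reading comes with each control period).
- bot.camera(name): name is "scene" or "top" or "wrist"; returns a dict with "color" (480x640x3 uint8, blue, green, red), "fx", "fy", "cx", "cy" (pixels), "k1" (the pictures are not rectified: a ray, as slopes to the right and down, at radius r is drawn at 1 + k1 r^2 times it, then the intrinsics apply), "extrinsics" (4x4, takes a point from world to camera coordinates). Camera axes: x right, y up, looking along -z (the intrinsics and any distortion apply to the point x, -y, -z); pixel columns grow to the right and rows downward; lengths in m; the calibration is good to about 2 mm. A picture is of the moment at which its call begins. There is no depth.
- bot.job_done(): hands the job in, once; it reports no verdict.
Trained networks look in the newest picture that a camera, given by its name, has taken for a name from the list of things; names that differ only in an ending like _2 or _b are one class to them, and where a whole thing is asked for, a point or a joint stands for the part that bears it (a point fixed in the world has none). Each returns a list of dicts, best first, with "conf" (0 to 1); they miss things now and then, are a little off and sometimes report something else, mostly with a low value. They report only what shows in the picture. A call takes as long as a camera call.
- bot.look_for(name, camera): "extent" ([left, top, right, bottom] in pixels, round what is visible of it).
- bot.cut_out(name, camera): "region" (480x640 bool, what is visible of it) and "extent" ([left, top, right, bottom] in pixels, round what is visible of it).
- bot.spot_point(name, camera): "point" ([column, row] in pixels: a listed point, or the origin of a listed thing).
The state is a dict: "clock": time; "joint_pos": joint angles; "joint_vel": joint speeds; "tau": joint torques, N m; "eef_pos": TCP position; "tool_rot": TCP orientation; "ft_force": force on the tool from outside, world axes, zero at the start; "ft_torque": the same for the moment, N m; "grip_width": finger opening in m.
Only numpy, scipy, OpenCV 4.12 (cv2) and the standard library are available. Lean on these libraries where they do the work, as an engineer would, in place of code of your own. Each camera call takes 0.05 s, during which the arm holds its last target.

### The job

The test tiles in the cold kiln need air: first turn the kiln's isolator off (its bar handle a sixth of a turn clockwise, to the stop) with the lid still shut, then gently raise the sprung lid by its wooden bar handle until the pointer on the lid's side meets the index clamp set on the quadrant. Finish while holding the lid there by its handle, steady at the mark, so that I can slide a prop in; it shuts if you let go, so never let it drop or fling it. Do not shift the index clamp or the things lying about on the bench.

Things in the scene. Friction and masses are not known exactly. Their poses are not given: they have to be found in the camera images.
- isolator_grip (a point): Where to grip the isolator: the kiln's rotary switch on top of a grey 96 x 96 mm enclosure, 60 mm tall, bolted to the bench on one side of the kiln. Its black handle is an upright bar 52 mm long, 14 mm wide and 32 mm tall (z 68 to 100 mm above the table) over a flat disc 50 mm across. This point is on the turning axis, 88 mm above the table. The point's x axis runs along the bar, z is up, and it turns with the handle.
- isolator (a joint): Turn of the isolator's handle, rad: about 0 is on, growing clockwise seen from above; 1.047 (60 degrees) is off, at the end stop. It stays where it is left and needs about 0.1 N m.
- lid_handle (a point): Handle of the kiln lid: a level round wooden bar, 16 mm in diameter and 130 mm long between two arms, along the lid's front edge (the side nearest the robot), its centre 52 mm out from the lid's edge and 168 mm above the table while the lid is shut; nothing under it down to the bench but low clutter. Origin at the bar's centre; y along the bar, x from the bar towards the lid, z square to the lid (up when shut). It moves with the lid.
- kiln: The kiln, fixed: metal box 260 mm deep, 300 wide, rim at 140, lid 45 thick (top at 185). Origin on the bench under the box's middle; x from front (handle side) to back, y along the hinge, z up. The lid's level hinge axis is 142 mm behind the origin (along x) and 150 mm up; shut, the handle bar's centre lies 327 mm in front of that axis and 18 above it; opening swings it up and back round the axis.
- kiln_lid (a joint): Opening angle of the lid, rad, 0 shut. The hinge spring (0.64 N m shut, and 1.6 N m more per rad) and the lid's own weight (0.65 to 0.9 kg) both pull it shut: about 6 to 9 N upward at the handle to hold it. It shuts if let go.
- vent_index (a joint): Where the index clamp is set on the quadrant, as a lid angle in rad: the pointer meets the index when the lid's angle equals this value. The quadrant is a curved, graduated steel plate round the hinge on the kiln's left (+y) side; the clamp is a small dark steel block with a round thumbscrew on the plate's outer edge, 143 mm from the hinge axis.
- index_tip (a point): Tip of the index on the clamp, 130 mm from the hinge axis: the vent mark.
- pointer_tip (a point): Tip of the dark steel pointer fixed to the lid beside the quadrant, 130 mm from the hinge axis: it turns with the lid and meets the index tip at the vent mark.
- prop_block: Cream firebrick block 65 x 45 x 40 mm, loose; not part of the job. Origin at the centre of its underside (as it stands or lies).
- modelling_tool: Slim wooden modelling tool 170 mm long, 10 mm thick, loose; not part of the job. Origin at the centre of its underside (as it stands or lies).
- tumbler: Drinking glass, 68 mm across, 85 mm tall, loose; not part of the job. Origin at the centre of its underside (as it stands or lies).
- glaze_jar: Small amber jar, 60 mm across, 75 mm tall, loose; not part of the job. Origin at the centre of its underside (as it stands or lies).
- pinch_pot: Grey clay bowl, 90 mm across, 58 mm tall, loose; not part of the job. Origin at the centre of its underside (as it stands or lies).
- rib: Flat wooden rib 95 x 50 x 6 mm, loose; not part of the job. Origin at the centre of its underside (as it stands or lies).
- glaze_brush: Brush lying on the table, loose; not part of the job. Origin at the centre of its underside (as it stands or lies).
- clay_slug: Grey clay block 70 x 45 x 40 mm, loose; not part of the job. Origin at the centre of its underside (as it stands or lies).

How it is judged:
By the outcome, as a careful person would: the job done as asked, in the order asked, and still so for the second after the job is handed in, while the arm keeps its last pose, push and grip.
It also fails if it takes over 54 s, if anything falls off the work surface, if the arm or the gripper's body presses on something with over 40 N, if the wrist force passes 120 N, or if a joint passes its speed limit or range.

## Working session

There is one attempt and no reset: what is moved stays moved. The work goes in short steps, Python scripts to look and compute and a shell command to move; the robot and the scene stay as the last step left them, time stands still between calls to the robot, and variables do not carry over. Pictures are saved under pics/ and viewed, and the job is handed in when it is done.

```bash
mkdir -p pics; ls; cat > h.py <<'E'
from workcell import bot
import cv2, numpy as np
from scipy.spatial.transform import Rotation as R
def snap(n,f):
    c=bot.camera(n); cv2.imwrite('pics/'+f,c['color']); return c
def ray(c,p):
    E=np.array(c['extrinsics']); K=np.array([[c['fx'],0,c['cx']],[0,c['fy'],c['cy']],[0,0,1.]])
    u=cv2.undistortPoints(np.array([[p]],float),K,np.array([c['k1'],0,0,0.]))[0,0]
    d=E[:3,:3].T@np.array([u[0],-u[1],-1]); o=-E[:3,:3].T@E[:3,3]
    return o,d/np.linalg.norm(d)
def atz(c,p,z):
    o,d=ray(c,p); return o+d*(z-o[2])/d[2]
def proj(c,P):
    E=np.array(c['extrinsics']); q=E[:3,:3]@np.array(P)+E[:3,3]
    x,y=q[0]/-q[2],-q[1]/-q[2]; s=1+c['k1']*(x*x+y*y)
    return np.array([c['fx']*x*s+c['cx'],c['fy']*y*s+c['cy']])
def tri(obs):
    A=np.zeros((3,3));b=np.zeros(3)
    for c,p in obs:
        o,d=ray(c,p);M=np.eye(3)-np.outer(d,d);A+=M;b+=M@o
    return np.linalg.solve(A,b)
E
python3 - <<'E'
from h import *
np.set_printoptions(precision=4,suppress=True)
names=['isolator_grip','lid_handle','kiln','index_tip','pointer_tip','prop_block','modelling_tool','tumbler','glaze_jar','pinch_pot','rib','glaze_brush','clay_slug']
for n in ['scene','top','wrist']:
    c=snap(n,n+'0.png'); E=np.array(c['extrinsics']); print(n,c['fx'],c['k1'],-E[:3,:3].T@E[:3,3])
    for k in names:
        r=bot.spot_point(k,n)
        print(' ',k,[(np.round(q['point'],1).tolist(),round(q['conf'],2)) for q in r[:2]])
o=bot.get_obs(); print(o)
E
```

```text
pics
scene 557.0590997511705 -0.07533362657017303 [ 1.0905 -0.8659  1.0861]
  isolator_grip [([344.0, 177.3], 0.64)]
  lid_handle [([264.2, 210.6], 0.73)]
  kiln [([198.1, 309.6], 0.35), ([260.1, 244.9], 0.2)]
  index_tip [([363.6, 181.7], 0.67)]
  pointer_tip [([394.2, 216.3], 0.71)]
  prop_block [([259.9, 244.0], 0.57)]
  modelling_tool [([201.0, 435.2], 0.83), ([342.4, 172.8], 0.22)]
  tumbler [([282.9, 214.6], 0.75)]
  glaze_jar [([193.7, 308.6], 0.64)]
  pinch_pot [([395.2, 219.4], 0.63), ([382.2, 176.3], 0.46)]
  rib [([237.6, 270.8], 0.89)]
  glaze_brush [([381.8, 178.0], 0.81), ([283.9, 216.6], 0.5)]
  clay_slug [([266.6, 397.9], 0.56)]
top 464.8020591202306 -0.10454233548724705 [0.3756 0.0137 1.258 ]
  isolator_grip [([190.2, 260.5], 0.71)]
  lid_handle [([321.6, 307.0], 0.93), ([350.7, 327.4], 0.47)]
  kiln [([247.4, 218.7], 0.21), ([257.8, 320.1], 0.18)]
  index_tip [([353.3, 328.6], 0.75), ([250.3, 216.2], 0.63)]
  pointer_tip [([252.6, 222.9], 0.64)]
  prop_block [([307.0, 318.8], 0.79)]
  modelling_tool [([510.4, 265.5], 0.69)]
  tumbler [([257.2, 319.6], 0.58), ([411.0
[... 333 characters left out ...]
.3732]
  isolator_grip []
  lid_handle []
  kiln []
  index_tip []
  pointer_tip []
  prop_block [([94.5, 469.7], 0.91)]
  modelling_tool []
  tumbler []
  glaze_jar []
  pinch_pot []
  rib []
  glaze_brush []
  clay_slug []
{'clock': 2.1, 'joint_pos': array([ 1.196 ,  0.2406,  0.005 ,  1.3352, -0.    ,  1.5708]), 'joint_vel': array([-0.0006,  0.0007, -0.0011,  0.0012, -0.0015, -0.0012]), 'tau': array([ -0.0011, -37.2205,  25.2685,   0.0013,  -0.0001,   0.    ]), 'eef_pos': array([0.1831, 0.4653, 0.2313]), 'tool_rot': array([-0.5844, -0.3981,  0.3981,  0.5844]), 'ft_force': array([ 0.1865, -0.2569,  0.4282]), 'ft_torque': array([-0.0203, -0.0229, -0.0267]), 'grip_width': 0.08574981347738277}
```

View pics/scene0.png

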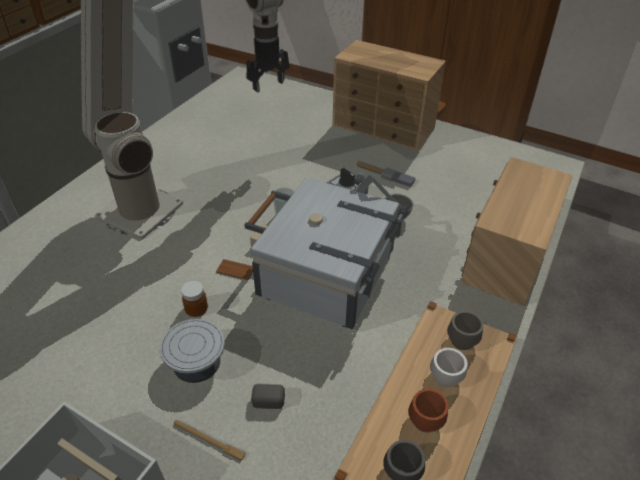

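View pics/top0.png

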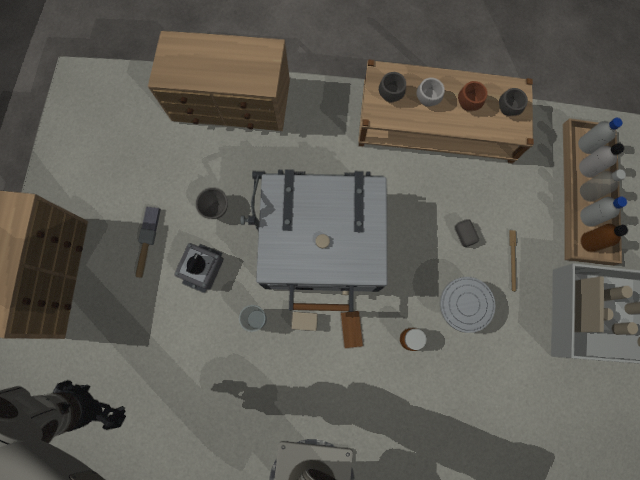

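View pics/wrist0.png

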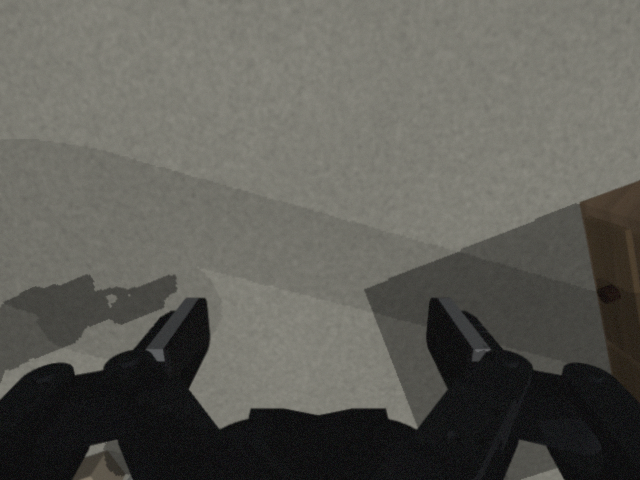

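The scene picture shows the kiln at about (330,235). In the top picture the isolator is at (197,265), the handle bar at (322,307), the quadrant at (257,195), the tumbler at (254,319) and the block at (304,320). I'll zoom in.

```bash
python3 - <<'E'
import cv2,numpy as np
t=cv2.imread('pics/top0.png'); s=cv2.imread('pics/scene0.png')
a=cv2.resize(t[160:345,165:395],None,fx=3.4,fy=3.2,interpolation=cv2.INTER_CUBIC)
cv2.imwrite('pics/tz.png',a)
a=cv2.resize(s[150:330,230:430],None,fx=4,fy=3.3,interpolation=cv2.INTER_CUBIC); cv2.imwrite('pics/sz.png',a)
from scipy.spatial.transform import Rotation as R
print(R.from_quat([-0.5844,-0.3981,0.3981,0.5844]).as_matrix().round(3))
E
```

```text
[[ 0.366  0.    -0.931]
 [ 0.931  0.     0.366]
 [ 0.    -1.     0.   ]]
```

View pics/tz.png

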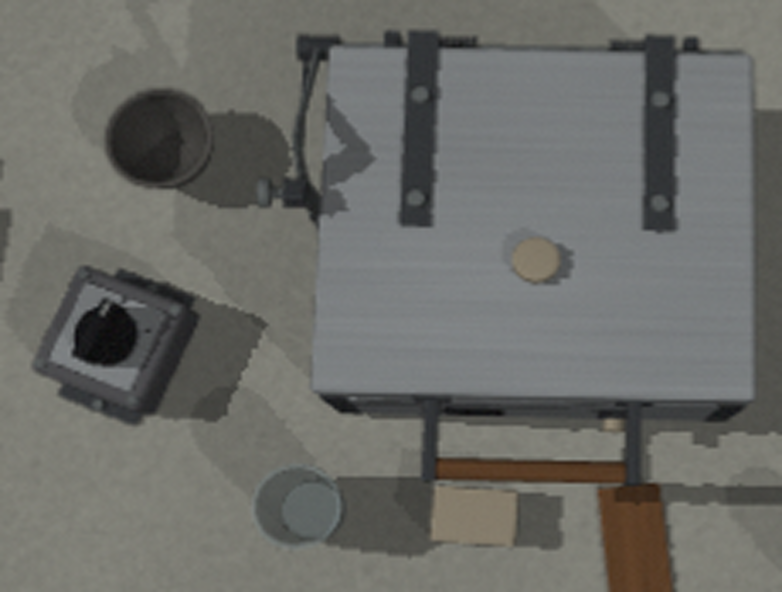

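View pics/sz.png

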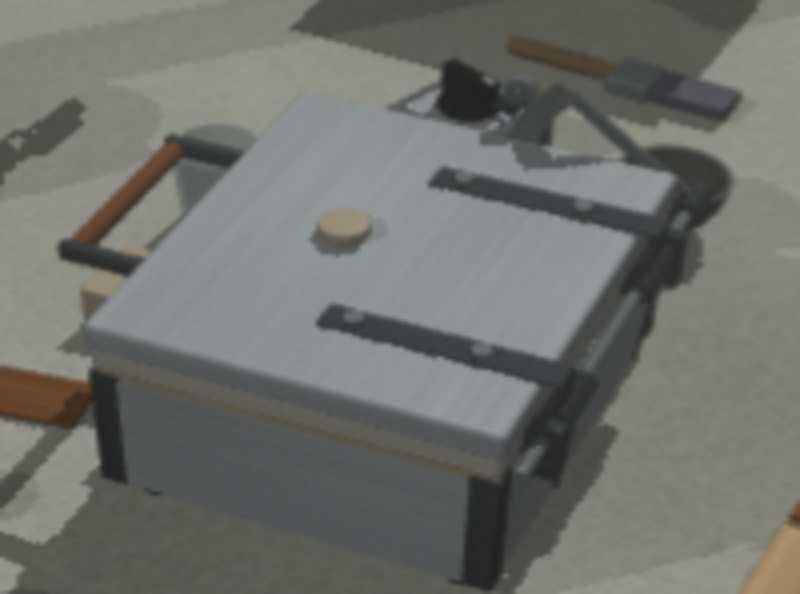

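```bash
python3 - <<'E'
from h import *
np.set_printoptions(precision=4,suppress=True)
c=bot.camera('top'); s=bot.camera('scene')
f=lambda x,y:(x/3.4+165,y/3.2+160)
for n,p,z in [('FL',(315,390),.185),('FR',(752,397),.185),('BR',(752,55),.185),('BL',(325,45),.185),('hl',(437,468),.168),('hr',(630,472),.168),('iso',(106,335),.07),('clamp',(294,190),.2),('tumbler',(298,503),.04),('block',(474,515),.04),('pot',(158,137),.05)]:
    print(n,atz(c,f(*p),z))
print('iso tri',tri([(c,f(106,335)),(s,(344,177.3))]))
print('iso net',atz(c,(190.2,260.5),.088),tri([(c,(190.2,260.5)),(s,(344,177.3))]))
print('isoc',proj(s,[*atz(c,f(106,335),.07)[:2],.088]))
for b in [(344,177.3)]:print(atz(s,b,.088))
E=np.array(bot.camera('wrist')['extrinsics']);o=bot.get_obs()
print(E[:3,:3]@R.from_quat(o['tool_rot']).as_matrix(), E[:3,:3]@o['eef_pos']+E[:3,3])
E
```

```text
FL [0.4808 0.1759 0.185 ]
FR [ 0.5077 -0.121   0.185 ]
BR [ 0.7675 -0.1005  0.185 ]
BL [0.7427 0.2047 0.185 ]
hl [0.4351 0.0876 0.168 ]
hr [ 0.4464 -0.0443  0.168 ]
iso [0.5187 0.3593 0.07  ]
clamp [0.6239 0.2081 0.2   ]
tumbler [0.4022 0.1987 0.04  ]
block [0.4075 0.0638 0.04  ]
pot [0.6935 0.3509 0.05  ]
iso tri [0.5161 0.3549 0.0816]
iso net [0.5255 0.3713 0.088 ] [0.5189 0.3677 0.0776]
isoc [346.0135 174.9378]
[0.5188 0.3458 0.088 ]
[[ 1.     -0.0003  0.0002]
 [-0.0001  0.2813  0.9596]
 [-0.0003 -0.9596  0.2813]] [-0.0011 -0.0288 -0.1563]
```

```bash
python3 -m inch '0 0 0 3 -2 -44 0;0 0 0 3 -3 -44 0;0 0 0 3 -3 -44 0;0 0 0 3 -3 -44 0;0 0 0 3 -3 -44 0;0 0 0 3 -2 -44 0;0 0 0 2 -2 -44 0;0 0 0 2 -2 -43 0;0 0 0 0 0 0 0'; python3 - <<'E'
from h import *
snap('wrist','w1.png')
for k in ['isolator_grip','index_tip','pointer_tip','lid_handle']:
    r=bot.spot_point(k,'wrist'); print(k,[(np.round(q['point'],1).tolist(),round(q['conf'],2)) for q in r[:2]])
print(bot.get_obs()['eef_pos'],bot.get_obs()['joint_pos'])
E
```

```text
clock: 3.38
eef_pos: [0.5203, 0.3557, 0.2503]
tool_rot: [0.585, 0.397, -0.397, -0.585]
ft_force: [-0.0, 0.5, 0.1]
grip_width: 0.0853
isolator_grip [([324.1, 212.5], 0.73)]
index_tip []
pointer_tip []
lid_handle []
[0.51663856 0.35785218 0.25148742] [6.05674626e-01 5.02178772e-01 4.39050913e-01 1.50791314e+00
 2.16679904e-04 9.79028103e-01]
```

View pics/w1.png

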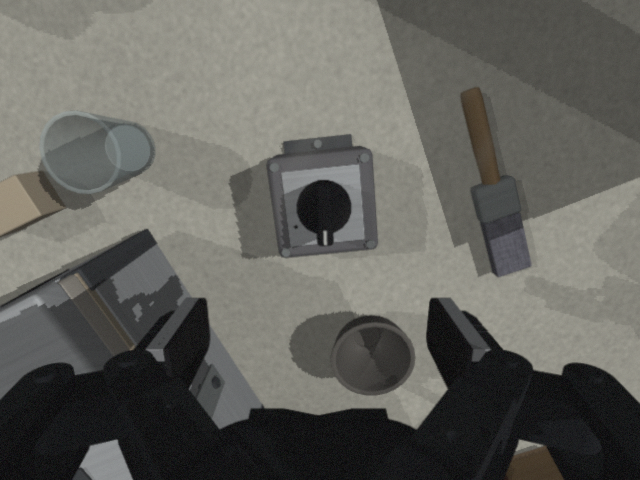

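The wrist view shows the isolator at about (324,208), with its white marker end at (325,237). The tumbler is at (95,150), the pot at (373,353) and the kiln at lower left. Next I'll brighten the dark handle.

```bash
python3 - <<'E'
from h import *
i=cv2.imread('pics/w1.png')[140:265,255:395]
i=cv2.resize(i,None,fx=5,fy=4.7,interpolation=cv2.INTER_CUBIC)
i=(255*(i/255.)**0.45).astype('uint8'); cv2.imwrite('pics/w1z.png',i)
c=bot.camera('wrist')
p1=atz(c,(324.1,212.5),.088); p2=atz(c,(324,209),.068); print(p1,p2)
top=bot.camera('top')
print(tri([(c,(324.1,211)),(top,(196.2,264))]))
E
```

```text
[0.51631896 0.36495623 0.088     ] [0.51760753 0.36471887 0.068     ]
[0.52199639 0.36343112 0.05627066]
```

View pics/w1z.png

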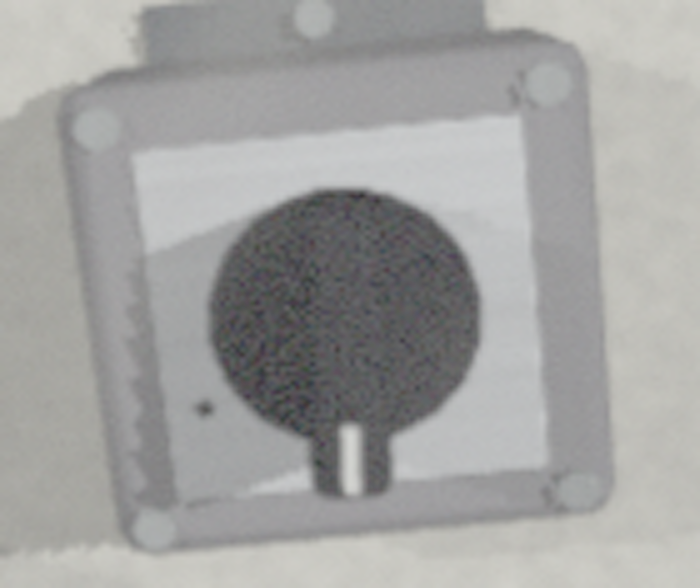

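```bash
python3 - <<'E'
from h import *
c=bot.camera('wrist');o=bot.get_obs();M=R.from_quat(o['tool_rot']).as_matrix()
f=lambda x,y:(x/5+255,y/4.7+140)
ce=atz(c,f(345,316),.066)
a=atz(c,f(350,497),.1);b=atz(c,f(350,425),.1)
k=[atz(c,f(*q),.06) for q in [(65,95),(578,40),(612,505),(130,545)]]
print('enclosure ctr',np.mean(k,0),k)
print('disc',ce,'end',a,'len',np.linalg.norm((a-ce)[:2]))
for n,v in [('edge top->',k[0]-k[3]),('edge r',k[1]-k[2]),('bar',ce-a)]:
    t=M.T@v; print(n,np.degrees(np.arctan2(v[1],v[0])), 'tool',t, np.degrees(np.arctan2(t[0],t[2])))
print('tool off to disc',M.T@(ce-o['eef_pos']),o['eef_pos'],M)
E
```

```text
enclosure ctr [0.51592457 0.36596075 0.06      ] [array([0.46023248, 0.33403137, 0.06      ]), array([0.48378272, 0.42200017, 0.06      ]), array([0.57255262, 0.39807246, 0.06      ]), array([0.54713046, 0.30973899, 0.06      ])]
disc [0.51671524 0.36529737 0.066     ] end [0.54059536 0.35636763 0.1       ] len 0.02549510647676981
edge top-> 164.38163276264274 tool [-9.06895357e-03 -1.17942822e-05  8.97726686e-02] -5.768525265844752
edge r 164.91458524729296 tool [-1.00911306e-02 -1.22532340e-05  9.13827087e-02] -6.301477734910794
bar 159.49720651454368 tool [-0.00040317  0.03399728  0.02549555] -0.9059680956523126
tool off to disc [0.00680294 0.18571317 0.00282979] [0.5168322  0.35788811 0.25171149] [[ 3.64663766e-01  2.00227682e-04 -9.31139247e-01]
 [ 9.31139224e-01  2.30734809e-04  3.64663807e-01]
 [ 2.87862025e-04 -9.99999953e-01 -1.02299224e-04]]
```

```bash
python3 -m inch '0 0 0 7 25 3 0;0 0 0 0 40 0 0;0 0 0 0 40 0 0;0 0 0 0 35 0 0;0 0 0 0 23 0 0;0 0 0 0 10 0 0;0 0 0 0 0 0 0.8;0 0 0 0 0 0 1;0 0 0 0 0 0 1;0 0 0 0 0 0 1;0 0 0 0 0 0 1'; python3 - <<'E'
from h import *
snap('wrist','w2.png');o=bot.get_obs();print(o['eef_pos'],o['ft_force'],o['ft_torque'],o['grip_width'],o['clock'])
E
```

```text
clock: 5.15
eef_pos: [0.517, 0.3628, 0.0795]
tool_rot: [0.586, 0.397, -0.399, -0.584]
ft_force: [-2.1, -6.0, 7.2]
grip_width: 0.0128
[0.51701286 0.36280389 0.07951238] [-3.21178145 -6.22256748  6.66455626] [-1.29120429  0.60695658  0.05426968] 0.01239681763786059 5.2
```

View pics/w2.png

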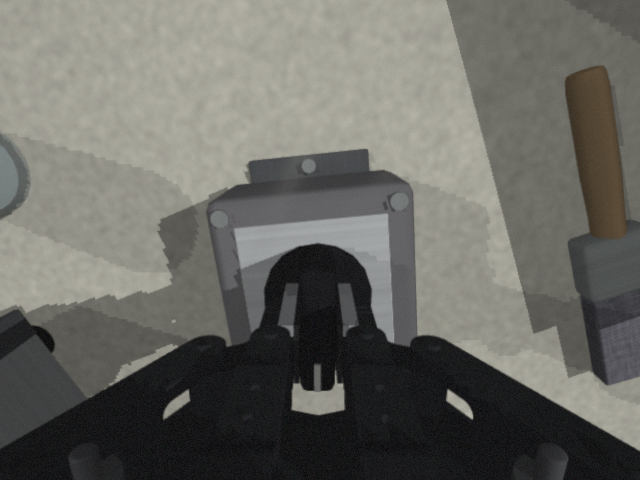

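The fingers have gripped the bar: width is 12.4 mm and there is a small side force. I'll relieve that and turn clockwise.

```bash
python3 -m inch '0 4 0 -2 0 0 1;0 7 0 0 0 0 1;0 7 0 0 0 0 1;0 7 0 0 0 0 1;0 7 0 0 0 0 1;0 7 0 0 0 0 1;0 7 0 0 0 0 1;0 6 0 0 0 0 1;0 5 0 0 0 0 1;0 3 0 0 0 0 1;0 0 0 0 0 0 1'; python3 - <<'E'
from h import *
snap('wrist','w3.png');o=bot.get_obs();M=R.from_quat(o['tool_rot']).as_matrix();print(o['eef_pos'],o['ft_force'],o['ft_torque'],o['grip_width'],o['joint_pos'],'yaw z',np.degrees(np.arctan2(M[1,2],M[0,2])))
E
```

```text
clock: 6.58
eef_pos: [0.5192, 0.3645, 0.0796]
tool_rot: [-0.704, -0.056, 0.052, 0.706]
ft_force: [5.5, 1.3, -1.7]
grip_width: 0.0126
[0.51915589 0.36452296 0.0796201 ] [ 4.51564965  1.93582817 -0.23337185] [ 0.28988719 -1.00980462  1.77063077] 0.012721725934016315 [ 6.12684294e-01  5.95403958e-01  1.41017221e-01  1.11026192e+00
 -1.08656021e-03  2.02974034e+00] yaw z 98.80877812837052
```

View pics/w3.png

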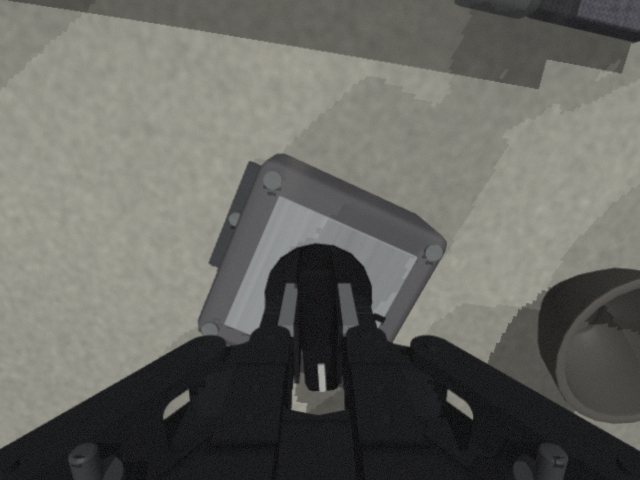

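```bash
python3 -m inch '0 1 0 0 0 0 1;0 0 0 0 0 0 1'; python3 - <<'E'
from h import *
o=bot.get_obs();M=R.from_quat(o['tool_rot']).as_matrix();print(o['ft_force'],o['ft_torque'],'yaw z',np.degrees(np.arctan2(M[1,2],M[0,2])))
E
```

```text
clock: 6.88
eef_pos: [0.5192, 0.3645, 0.0796]
tool_rot: [-0.705, -0.051, 0.046, 0.706]
ft_force: [6.1, 0.8, -1.3]
grip_width: 0.0124
[ 6.14733637  0.83683352 -1.27534371] [ 0.26397469 -1.03249483  2.02343066] yaw z 97.85217579049704
```

Torque has risen to 2 N m, so the handle is at the stop. I'll release, rise and tilt for a close look at the quadrant.

```bash
python3 -m inch '0 0 0 0 0 0 0.3;0 0 0 0 0 0 0;0 0 0 0 0 0 0;0 0 0 0 -30 0 0;0 0 0 0 -50 0 0;-8 0 0 25 -50 0 0;-8 0 0 30 -35 0 0;-8 0 0 30 -20 0 0;0 0 0 0 0 0 0;0 0 0 0 0 0 0'; python3 - <<'E'
from h import *
snap('wrist','w4.png');snap('top','t4.png')
for k in ['index_tip','pointer_tip','isolator_grip']:
  for n in ['wrist','top']:
    r=bot.spot_point(k,n); print(k,n,[(np.round(q['point'],1).tolist(),round(q['conf'],2)) for q in r[:2]])
o=bot.get_obs();print(o['eef_pos'],o['clock'],o['joint_pos'],o['ft_force'])
E
```

```text
clock: 8.12
eef_pos: [0.5851, 0.3805, 0.2468]
tool_rot: [0.812, 0.051, -0.039, -0.58]
ft_force: [0.1, -0.7, 0.4]
grip_width: 0.085
index_tip wrist [([349.6, 414.2], 0.71)]
index_tip top [([248.2, 213.7], 0.44), ([258.6, 321.2], 0.36)]
pointer_tip wrist [([335.1, 358.2], 0.57), ([166.5, 321.1], 0.56)]
pointer_tip top [([252.1, 222.0], 0.72)]
isolator_grip wrist [([235.1, 167.3], 0.62)]
isolator_grip top [([513.0, 266.8], 0.74), ([193.5, 265.0], 0.61)]
[0.58546538 0.38050895 0.24970653] 8.525 [ 0.69528435  0.88563427  1.08077417  1.94756534 -0.27655753  2.16253533] [-0.01952785 -0.87955073 -0.12705313]
```

View pics/w4.png

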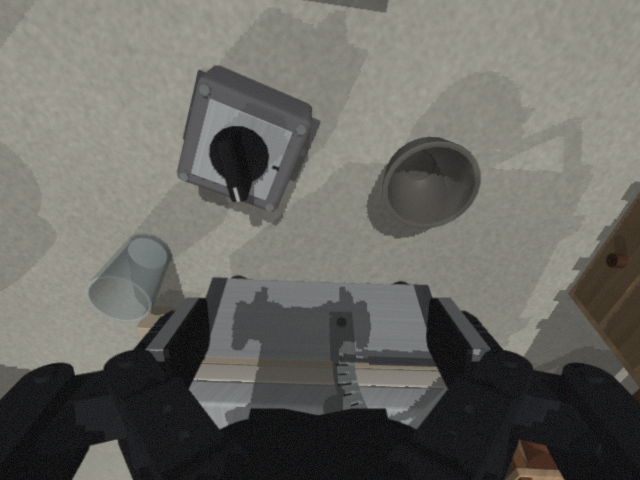

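```bash
python3 - <<'E'
from h import *
np.set_printoptions(precision=3,suppress=True)
c=bot.camera('wrist');E=np.array(c['extrinsics']);o=bot.get_obs()
print('cam',-E[:3,:3].T@E[:3,3],'view',-E[2,:3],'up',E[1,:3]);print(R.from_quat(o['tool_rot']).as_matrix())
E
```

```text
cam [0.571 0.494 0.361] view [ 0.074 -0.572 -0.817] up [-0.105  0.81  -0.576]
[[ 0.992  0.041 -0.122]
 [ 0.129 -0.321  0.938]
 [-0.    -0.946 -0.324]]
```

View pics/t4.png

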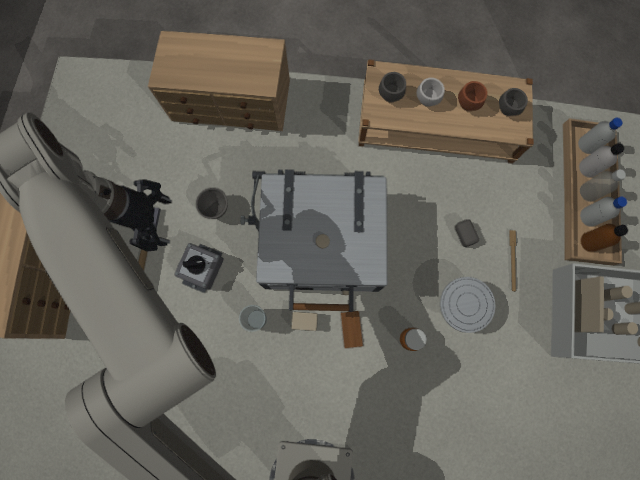

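The top view shows the arm clear of the kiln at left. The wrist view is upside down, with the quadrant at about (345,390) and partly hidden by the palm, so I'll shift to see it.

```bash
python3 -m inch '0 0 0 5 -10 -36 0;0 0 0 5 -10 -36 0;0 0 0 5 -10 -37 0;0 0 0 6 -9 -37 0;0 0 0 0 0 0 0;0 0 0 0 0 0 0'; python3 - <<'E'
from h import *
snap('wrist','w5.png')
for k in ['index_tip','pointer_tip']:
  for n in ['wrist']:
    r=bot.spot_point(k,n); print(k,n,[(np.round(q['point'],1).tolist(),round(q['conf'],2)) for q in r[:2]])
o=bot.get_obs();print(o['eef_pos'],o['clock'],o['joint_pos'],o['ft_force'])
i=cv2.rotate(cv2.imread('pics/w5.png'),cv2.ROTATE_180);cv2.imwrite('pics/w5r.png',i)
E
```

```text
clock: 9.32
eef_pos: [0.6226, 0.2597, 0.3321]
tool_rot: [0.812, 0.052, -0.038, -0.58]
ft_force: [0.1, -0.4, -0.0]
grip_width: 0.0854
index_tip wrist [([325.4, 223.7], 0.92), ([147.8, 214.7], 0.37)]
pointer_tip wrist [([313.8, 188.7], 0.94)]
[0.62221563 0.26051483 0.33120423] 9.475 [ 0.53104293  0.79970417  1.12915846  2.03634224 -0.30270348  1.99117645] [ 0.16865365  0.02300159 -0.27724203]
```

View pics/w5r.png

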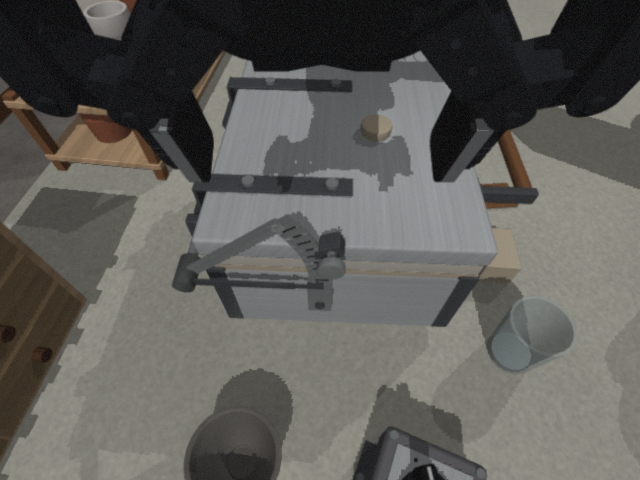

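```bash
python3 - <<'E'
import cv2
i=cv2.imread('pics/w5r.png')[200:320,165:365]
i=cv2.resize(i,None,fx=4,fy=4,interpolation=cv2.INTER_CUBIC);i=(255*(i/255.)**.6).astype('uint8');cv2.imwrite('pics/w5z.png',i)
E
```

```text
(no output)
```

View pics/w5z.png

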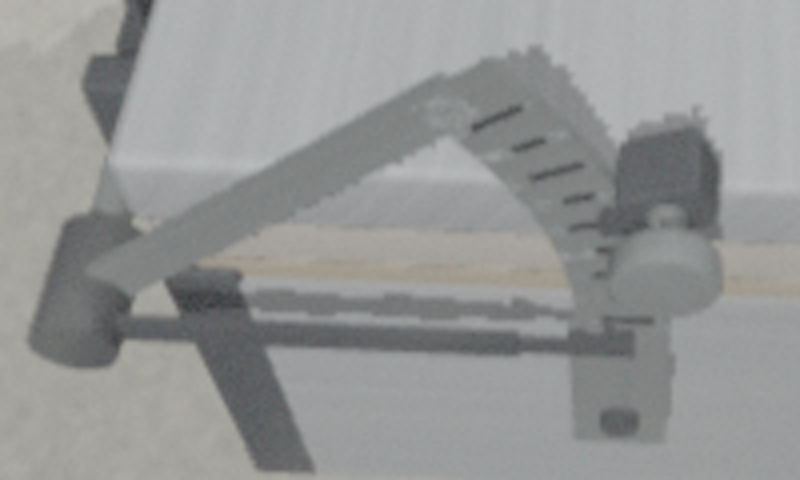

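```bash
cat > k.py <<'E'
from h import *
Y=np.radians(4.9)
def kiln(hc=np.array([.4408,.0217]),Y=Y):
    ex=np.array([np.cos(Y),np.sin(Y),0]);ey=np.array([-np.sin(Y),np.cos(Y),0])
    H=np.array([*hc,.150])+.327*ex
    return H,np.array([ex,ey,[0,0,1]])
E
python3 - <<'E'
from k import *
c=bot.camera('wrist')
for Yd in (4.2,4.9,5.5):
  H,K=kiln(Y=np.radians(Yd))
  for n,ps in [('ptr',[(315.25,193),(313.8,188.7)]),('idx',[(322.7,224.5),(325.4,223.7)])]:
   for p in ps:
    o,d=ray(c,p);o2=K@(o-H);d2=K@d
    out=[]
    for y in (.160,.165,.170,.175,.18):
        q=o2+d2*(y-o2[1])/d2[1]; out.append((y,round(np.hypot(q[0],q[2]),4),round(np.arctan2(q[2],-q[0]),3)))
    print(Yd,n,p,out)
E
```

```text
4.2 ptr (315.25, 193) [(0.16, np.float64(0.1328), np.float64(-0.282)), (0.165, np.float64(0.1307), np.float64(-0.214)), (0.17, np.float64(0.1293), np.float64(-0.145)), (0.175, np.float64(0.1285), np.float64(-0.074)), (0.18, np.float64(0.1283), np.float64(-0.002))]
4.2 ptr (313.8, 188.7) [(0.16, np.float64(0.137), np.float64(-0.342)), (0.165, np.float64(0.1343), np.float64(-0.275)), (0.17, np.float64(0.1322), np.float64(-0.206)), (0.175, np.float64(0.1307), np.float64(-0.136)), (0.18, np.float64(0.13), np.float64(-0.064))]
4.2 idx (322.7, 224.5) [(0.16, np.float64(0.1221), np.float64(0.163)), (0.165, np.float64(0.1239), np.float64(0.223)), (0.17, np.float64(0.1262), np.float64(0.281)), (0.175, np.float64(0.1289), np.float64(0.336)), (0.18, np.float64(0.1319), np.float64(0.39))]
4.2 idx (325.4, 223.7) [(0.16, np.float64(0.1195), np.float64(0.154)), (0.165, np.float64(0.1213), np.float64(0.215)), (0.17, np.float64(0.1236), np.float64(0.275)), (0.175, np.float64(0.1263), np.float64(0.332)), (0.18, np.float64(0.1294), np.float64(0.386))]
4.9 ptr (315.25, 193) [(0.16, np.float64(0.1298), n
[... 1338 characters left out ...]
np.float64(0.1287), np.float64(-0.219)), (0.17, np.float64(0.127), np.float64(-0.147)), (0.175, np.float64(0.126), np.float64(-0.073)), (0.18, np.float64(0.1257), np.float64(0.002))]
5.5 idx (322.7, 224.5) [(0.16, np.float64(0.1202), np.float64(0.226)), (0.165, np.float64(0.1224), np.float64(0.286)), (0.17, np.float64(0.125), np.float64(0.343)), (0.175, np.float64(0.128), np.float64(0.398)), (0.18, np.float64(0.1314), np.float64(0.451))]
5.5 idx (325.4, 223.7) [(0.16, np.float64(0.1176), np.float64(0.219)), (0.165, np.float64(0.1198), np.float64(0.281)), (0.17, np.float64(0.1225), np.float64(0.34)), (0.175, np.float64(0.1255), np.float64(0.396)), (0.18, np.float64(0.129), np.float64(0.449))]
```

```bash
python3 -m inch '0 0 0 -22 17 11 0;0 0 0 -23 17 11 0;0 -9 -3 0 0 0 0;0 -9 -3 0 0 0 0;0 -9 -3 0 0 0 0;0 -9 -3 0 0 0 0;-8 0 0 0 0 0 0;-7 0 0 0 0 0 0;0 0 0 0 0 0 0;0 0 0 0 0 0 0'; python3 - <<'E'
from h import *
c=snap('wrist','w6.png');np.savez('w6.npz',**{k:c[k] for k in c if k!='color'})
for k in ['index_tip','pointer_tip']:
  for n in ['wrist']:
    r=bot.spot_point(k,n); print(k,n,[(np.round(q['point'],1).tolist(),round(q['conf'],2)) for q in r[:2]])
o=bot.get_obs();print(o['eef_pos'],o['clock'],o['joint_pos'],o['ft_force'])
E=c['extrinsics'];print('cam',-E[:3,:3].T@E[:3,3],'view',-E[2,:3])
i=cv2.rotate(cv2.imread('pics/w6.png'),cv2.ROTATE_180);cv2.imwrite('pics/w6r.png',i)
E
```

```text
clock: 10.78
eef_pos: [0.5769, 0.2637, 0.2933]
tool_rot: [0.814, 0.339, -0.185, -0.434]
ft_force: [-0.2, 0.1, 0.2]
grip_width: 0.0858
index_tip wrist [([323.6, 245.1], 0.68)]
pointer_tip wrist []
[0.57761999 0.2628951  0.29380721] 10.925 [ 0.69500578  0.42232176  0.2910866   1.38103666 -0.58655356  1.45619394] [ 0.26405546 -0.35882178 -0.01578329]
cam [0.4788718  0.36244832 0.3715365 ] view [ 0.54302812 -0.54093536 -0.64226895]
```

View pics/w6r.png

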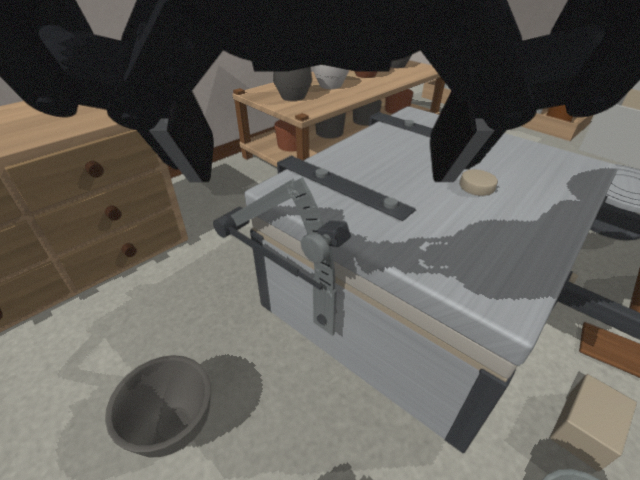

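```bash
python3 - <<'E'
import cv2
i=cv2.imread('pics/w6r.png')[165:335,205:375]
i=cv2.resize(i,None,fx=3.5,fy=3.5,interpolation=cv2.INTER_CUBIC);i=(255*(i/255.)**.6).astype('uint8');cv2.imwrite('pics/w6z.png',i)
E
```

```text
(no output)
```

View pics/w6z.png

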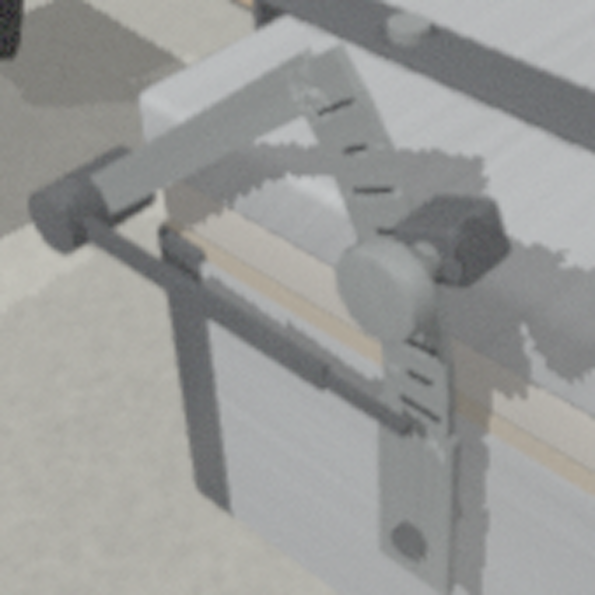

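```bash
python3 - <<'E'
from k import *
np.set_printoptions(precision=4,suppress=True)
c6=bot.camera('wrist'); o=bot.get_obs(); M=R.from_quat(o['tool_rot']).as_matrix(); E=np.array(c6['extrinsics'])
A=E[:3,:3]@M; b=E[:3,:3]@o['eef_pos']+E[:3,3]
M5=R.from_quat([.812,.052,-.038,-.58]).as_matrix(); E5=np.eye(4);E5[:3,:3]=A@M5.T; E5[:3,3]=b-E5[:3,:3]@np.array([.62222,.26051,.33120])
c5=dict(c6);c5['extrinsics']=E5
u5=lambda x,y:(639-(165+x/4-.375),479-(200+y/4-.375))
u6=lambda x,y:(639-(205+x/3.5-.36),479-(165+y/3.5-.36))
H,K=kiln()
pts={'ptr':((635,344),(413,424)),'t8i':((473,130),(318,112)),'t8o':((522,106),(353,98)),'t6i':((532,180),(355,190)),'t6o':((583,163),(393,190)),'t0i':((605,320),(400,397)),'t0o':((653,321),(438,420)),'foot':((620,421),(408,541)),'hingecyl':((70,345),(55,225))}
for n,(a,d) in pts.items():
    P=tri([(c5,u5(*a)),(c6,u6(*d))]);q=K@(P-H)
    e=[np.array(u5(*a))-proj(c5,P),np.array(u6(*d))-proj(c6,P)]
    print(n,P,'k',q,'r',np.hypot(q[0],q[2]),'ang',np.arctan2(q[2],-q[0]),'err',*e)
for y in (.17,.175,.18):
  for n,a in [('idx',(605,218)),('ptr',(635,344)),('t4',(583,228)),('clamp',(665,180))]:
    oo,d=ray(c5,u5(*a));o2=K@(oo-H);d2=K@d;q=o2+d2*(y-o2[1])/d2[1];print(n,y,np.hypot(q[0],q[2]),np.arctan2(q[2],-q[0]))
E
```

```text
ptr [0.6268 0.2146 0.1512] k [-0.1252  0.1763  0.0012] r 0.12525407088332996 ang 0.009305837031945452 err [ 0.4638 -1.492 ] [-1.2814  1.1316]
t8i [0.658  0.2121 0.2215] k [-0.0943  0.1712  0.0715] r 0.11832412220085649 ang 0.6487161201112656 err [ 0.47   -1.3202] [-1.0452  0.9526]
t8o [0.6486 0.2106 0.2285] k [-0.1038  0.1705  0.0785] r 0.1301784328397772 ang 0.6474255407666984 err [ 0.5142 -1.405 ] [-1.1249  1.0372]
t6i [0.6478 0.2114 0.2061] k [-0.1046  0.1714  0.0561] r 0.11864152958657048 ang 0.49220878579039207 err [ 0.4402 -1.2632] [-1.029   0.9272]
t6o [0.638  0.2093 0.2103] k [-0.1145  0.1701  0.0603] r 0.1293720855268028 ang 0.4845160595030062 err [ 0.3653 -1.0326] [-0.8508  0.7764]
t0i [0.6342 0.2109 0.1526] k [-0.1182  0.1719  0.0026] r 0.1181824455678812 ang 0.022166048534864882 err [ 0.257  -0.8342] [-0.7031  0.6298]
t0o [0.6236 0.2089 0.1513] k [-0.1289  0.1709  0.0013] r 0.12892421520319597 ang 0.009940635366552696 err [ 0.2725 -0.879 ] [-0.7528  0.6768]
foot [0.631  0.2109 0.102 ] k [-0.1214  0.1723 -0.048 ] r 0.1305018503055277 ang -0.3766585044996044 err [ 0.1799 -0.6575] [-0.5558  0.5064]
hingecyl [0.7533 0.2301 0.1482] k [ 0.0022  0.1809 -0.0018] r 0.00283936411412174 ang -2.4540938841961886 err [ 0.4026 -1.1956] [-0.9015  0.7176]
idx 0.17 0.12472434324079566 0.32422195077273835
ptr 0.17 0.12534960868154207 -0.10475419690215439
t4 0.17 0.11909987637676028 0.30427913465090295
clamp 0.17 0.14094639356860966 0.39348789358180175
idx 0.175 0.12765606081862518 0.3796016319798145
ptr 0.175 0.12487481164212447 -0.03167640235246723
t4 0.175 0.12207428436382041 0.363241221856341
clamp 0.175 0.14382164702606148 0.43940184680103406
idx 0.18 0.13096107989781386 0.43234146691856945
ptr 0.18 0.1250698795658496 0.041565129276556874
t4 0.18 0.1254521298025538 0.4192145655156404
clamp 0.18 0.14698786490131777 0.48342740576579135
```

```bash
python3 -m inch '0 0 0 14 1 3 0;0 0 0 14 1 3 0;0 0 0 14 0 3 0;0 7 4.7 0 0 0 0;0 7 4.7 0 0 0 0;0 7 4.7 0 0 0 0;-6 0 0 0 0 0 0;-6 0 0 0 0 0 0;0 0 0 0 0 0 0;0 0 0 0 0 0 0'; python3 - <<'E'
from h import *
import pickle
c=snap('wrist','w7.png');pickle.dump(c,open('w7.pkl','wb'))
for k in ['index_tip','pointer_tip']:
  for n in ['wrist']:
    r=bot.spot_point(k,n); print(k,n,[(np.round(q['point'],1).tolist(),round(q['conf'],2)) for q in r[:2]])
o=bot.get_obs();print(o['eef_pos'],o['clock'],o['joint_pos'],o['ft_force'])
E=c['extrinsics'];print('cam',-E[:3,:3].T@E[:3,3],'view',-E[2,:3])
i=cv2.rotate(cv2.imread('pics/w7.png'),cv2.ROTATE_180);cv2.imwrite('pics/w7r.png',i)
i=i[120:320,180:400]
i=cv2.resize(i,None,fx=3,fy=3,interpolation=cv2.INTER_CUBIC);i=(255*(i/255.)**.6).astype('uint8');cv2.imwrite('pics/w7z.png',i)
E
```

```text
clock: 12.22
eef_pos: [0.6023, 0.2972, 0.2866]
tool_rot: [0.913, 0.16, -0.068, -0.37]
ft_force: [-0.7, -0.2, 0.4]
grip_width: 0.0852
index_tip wrist [([318.5, 229.7], 0.59)]
pointer_tip wrist [([305.8, 168.1], 0.78), ([87.3, 248.5], 0.46)]
[0.60231638 0.29676878 0.28789464] 12.375 [ 0.75923798  0.872347    0.9415589   2.03302514 -0.7166224   2.12851076] [0.06573862 0.34347138 0.2056806 ]
cam [0.55080098 0.44125612 0.33400868] view [ 0.30056925 -0.83173224 -0.46677576]
```

View pics/w7z.png

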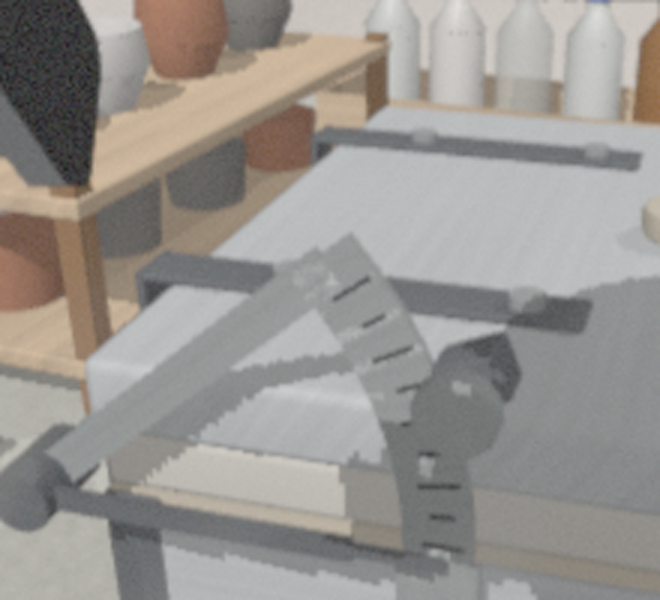

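```bash
python3 - <<'E'
from k import *
import pickle
np.set_printoptions(precision=4,suppress=True)
c7=pickle.load(open('w7.pkl','rb')); o=bot.get_obs()
c=bot.camera('wrist');M=R.from_quat(o['tool_rot']).as_matrix(); E=np.array(c['extrinsics'])
A=E[:3,:3]@M; b=E[:3,:3]@o['eef_pos']+E[:3,3]
def mk(q,p):
    m=R.from_quat(q).as_matrix();e=np.eye(4);e[:3,:3]=A@m.T;e[:3,3]=b-e[:3,:3]@np.array(p);d=dict(c7);d['extrinsics']=e;return d
c5=mk([.812,.052,-.038,-.58],[.62222,.26051,.33120]); z=np.load('w6.npz');c6={k:z[k] for k in z}
u5=lambda x,y:(639-(165+x/4-.375),479-(200+y/4-.375))
u6=lambda x,y:(639-(205+x/3.5-.36),479-(165+y/3.5-.36))
u7=lambda x,y:(639-(180+x/3-.33),479-(120+y/3-.33))
H,K=kiln()
def show(n,obs):
    P=tri(obs);q=K@(P-H);print(n,q,'r',np.hypot(q[0],q[2]).round(4),'ang',np.arctan2(q[2],-q[0]).round(4),[ (np.array(p)-proj(cc,P)).round(1).tolist() for cc,p in obs])
g=lambda a,b_,d:[(cc,u(*p)) for cc,u,p in ((c5,u5,a),(c6,u6,b_),(c7,u7,d)) if p]
show('ptr',g((635,344),(413,424),(447,566)))
show('ptr67',g(None,(413,424),(447,566)))
show('t8o',g((522,106),(353,98),(369,279)))
show('t8i',g((473,130),(318,112),(333,299)))
show('t6i',g((532,180),(355,190),(372,361)))
show('t6o',g((583,163),(393,190),(412,347)))
show('t0i',g((605,320),(400,397),(422,545)))
show('t0o',g((653,321),(438,420),(462,549)))
show('screw',g((668,275),(380,290),(457,415)))
show('screw67',g(None,(380,290),(457,415)))
show('screw56',g((668,275),(380,290),None))
for y in (.17,.174,.178): # index seen in w5
    oo,d=ray(c5,u5(605,218));o2=K@(oo-H);d2=K@d;q=o2+d2*(y-o2[1])/d2[1]; print(y,np.hypot(q[0],q[2]),np.arctan2(q[2],-q[0]))
    P=H+K.T@q; a=proj(c7,P); print('  w7z at',(639-a[0]-180+.33)*3,(479-a[1]-120+.33)*3); a=proj(c6,P);print('  w6z',(639-a[0]-205+.36)*3.5,(479-a[1]-165+.36)*3.5)
E
```

```text
ptr [-0.1254  0.1757 -0.0014] r 0.1255 ang -0.0113 [[0.3, -0.9], [-0.6, 1.4], [-0.4, -0.7]]
ptr67 [-0.1249  0.174  -0.0026] r 0.125 ang -0.0206 [[0.2, 1.0], [-0.5, -0.9]]
t8o [-0.1037  0.1701  0.077 ] r 0.1291 ang 0.6387 [[-0.0, -0.7], [-0.6, 0.9], [0.2, -0.3]]
t8i [-0.0944  0.1712  0.0706] r 0.1179 ang 0.6422 [[0.3, -0.7], [-0.6, 0.4], [0.0, 0.1]]
t6i [-0.1045  0.1712  0.0548] r 0.118 ang 0.483 [[0.0, -0.7], [-0.7, 0.5], [0.3, -0.0]]
t6o [-0.1146  0.1701  0.0595] r 0.1291 ang 0.4784 [[0.1, -0.5], [-0.5, 0.2], [0.2, 0.2]]
t0i [-0.118   0.1715  0.0006] r 0.118 ang 0.0049 [[-0.2, -0.3], [-0.4, 0.5], [0.4, -0.2]]
t0o [-0.1291  0.1711  0.0005] r 0.1291 ang 0.0042 [[0.1, -0.5], [-0.6, -0.0], [0.4, 0.4]]
screw [-0.1316  0.193   0.0558] r 0.143 ang 0.4008 [[-0.1, -0.1], [-0.0, 0.5], [0.0, -0.4]]
screw67 [-0.1314  0.1926  0.0555] r 0.1426 ang 0.3996 [[0.1, 0.4], [-0.2, -0.3]]
screw56 [-0.1318  0.1932  0.0564] r 0.1433 ang 0.4043 [[0.0, -0.2], [-0.1, 0.1]]
0.17 0.1249867559024733 0.3211985944871004
  w7z at 427.61398343224096 418.77094921966955
  w6z 405.3395691974494 271.0087665176967
0.174 0.12728423215833828 0.36568308808897193
  w7z at 424.7007619204262 405.8623846537937
  w6z 394.2905341429242 258.8754661852443
0.178 0.12982438847918867 0.40850892686916523
  w7z at 421.65290213344485 392.35701517422507
  w6z 382.72354906874693 246.1733859573376
```

Triangulation puts the thumbscrew at r = 0.143 m and 0.40 rad, the index tip at about 0.40–0.41 rad, and the shut pointer at about 0. Target lid angle is about 0.40. Next I work out the move to the handle.

```bash
cat >> k.py <<'E'
HC=np.array([.4408,.0217,.168])
def pose(theta,tilt_deg,back=.021):
    H,K=kiln(); ex,ey,ez=K
    p=H+(-.327*np.cos(theta)+.018*np.sin(theta))*ex+(.327*np.sin(theta)+.018*np.cos(theta))*ez
    t=np.radians(tilt_deg)   # + = pointing outward (+x)
    M=np.stack([np.cos(t)*ex+np.sin(t)*ez,np.sin(t)*ex-np.cos(t)*ez,ey],1)
    return p+back*M[:,1],M,p
def go(p,M):
    o=bot.get_obs();m=R.from_quat(o['tool_rot']).as_matrix()
    rv=np.degrees(R.from_matrix(m.T@M).as_rotvec());
    print('rotvec',rv.round(2),np.linalg.norm(rv).round(1),'shift before rot',(m.T@(p-o['eef_pos'])*1e3).round(1),'after',(M.T@(p-o['eef_pos'])*1e3).round(1))
E
python3 - <<'E'
from k import *
p,M,h=pose(0,11); print(p,h); go(p-.11*M[:,1],M)
E
```

```text
[0.44479234 0.02204226 0.14738583] [0.4408 0.0217 0.168 ]
rotvec [44.02 18.66 -4.52] 48.0 shift before rot [-262.1  166.1 -114.5] after [-203.9   -6.5 -260.4]
```

```bash
python3 -m inch '8.8 3.7 -0.9 0 0 0 0;8.8 3.7 -0.9 0 0 0 0;8.8 3.7 -0.9 0 0 0 0;8.8 3.8 -0.9 0 0 0 0;8.8 3.8 -0.9 0 0 0 0;0 0 0 -29 -1 -37 0.4;0 0 0 -29 -1 -37 0.4;0 0 0 -29 -1 -37 0.4;0 0 0 -29 -1 -37 0.4;0 0 0 -29 -1 -37 0.4;0 0 0 -29 -1 -37 0.4;0 0 0 -29 -1 -37 0.4'; python3 -m inch '0 0 0 0 0 0 0.4'; python3 - <<'E'
from k import *
c=snap('wrist','w8.png'); p,M,h=pose(0,11); go(p-.11*M[:,1],M); o=bot.get_obs();print(o['eef_pos'],o['joint_pos'],o['grip_width'],o['ft_force'])
r=bot.spot_point('lid_handle','wrist');print(r[:2] and r[0],proj(c,h))
E
```

```text
clock: 13.92
eef_pos: [0.423, 0.0209, 0.2566]
tool_rot: [-0.701, -0.098, -0.038, 0.705]
ft_force: [0.8, -0.4, 0.1]
grip_width: 0.0512
clock: 14.05
eef_pos: [0.4221, 0.02, 0.2564]
tool_rot: [-0.702, -0.096, -0.039, 0.705]
ft_force: [0.6, -0.4, -0.5]
grip_width: 0.0512
rotvec [ 0.17 -0.14  0.  ] 0.2 shift before rot [ 0.   1.5 -0.8] after [ 0.   1.5 -0.8]
[0.42351554 0.02103117 0.25679327] [ 0.04634633 -0.07470046 -0.29670958  1.15675529  0.00457076  1.53474015] 0.05137135013188844 [ 0.5211368  -0.0160036   0.56241074]
{'point': [319.6, 233.8], 'conf': 0.58} [319.9409487  242.03055962]
```

View pics/w8.png

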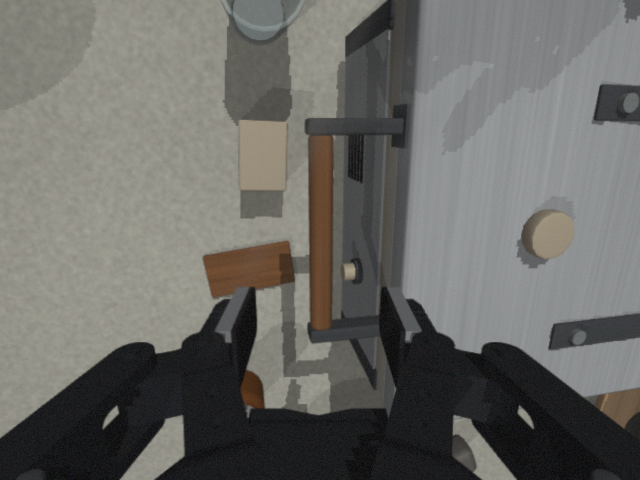

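The bar runs vertically at column 320, centred between the fingers, with its ends at rows 135 and 330. I'll descend and close.

```bash
python3 -m inch '0 0 0 0 20 0 0.5;0 0 0 0 30 0 0.5;0 0 0 0 30 0 0.5;0 0 0 0 20 -1 0.5;0 0 0 0 11 0 0.5;0 0 0 0 0 0 0.5'; python3 - <<'E'
from k import *
c=snap('wrist','w9.png'); p,M,h=pose(0,11); go(p,M); o=bot.get_obs();print(o['eef_pos'],o['grip_width'],o['ft_force'])
E
```

```text
clock: 14.9
eef_pos: [0.4451, 0.0233, 0.1463]
tool_rot: [-0.701, -0.097, -0.036, 0.705]
ft_force: [-0.6, -0.9, 0.8]
grip_width: 0.0429
rotvec [ 0.13  0.08 -0.14] 0.2 shift before rot [-0.7 -0.5 -1.2] after [-0.7 -0.5 -1.2]
[0.44547306 0.02326147 0.14698521] 0.042673869801018664 [-0.33395123  0.45248726  0.10972664]
```

View pics/w9.png

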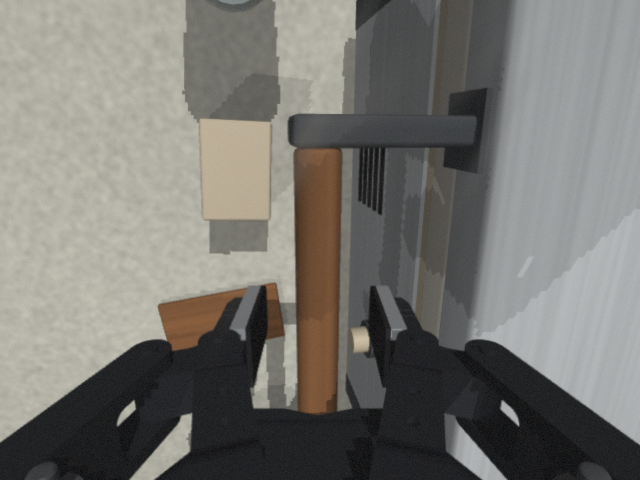

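The bar is centred between the pads at column 318 and the fingers are clear of the lid edge, so I can close.

```bash
python3 -m inch '0 0 0 0 0 0 1;0 0 0 0 0 0 1;0 0 0 0 0 0 1;0 0 0 0 0 0 1'; python3 - <<'E'
from k import *
o=bot.get_obs();print(o['eef_pos'],o['grip_width'],o['ft_force'],o['ft_torque'])
T=[0,.02,.05,.09,.14,.2,.26,.31,.35,.38,.40]
pm=None
for t in T:
    p,M,h=pose(t,11-np.degrees(t))
    if pm is not None:
        rv=np.degrees(R.from_matrix(pm[1].T@M).as_rotvec()); print(t,rv.round(2),'shift before',(pm[1].T@(p-pm[0])*1e3).round(1),'after',(M.T@(p-pm[0])*1e3).round(1))
    pm=(p,M)
E
```

```text
clock: 15.45
eef_pos: [0.4448, 0.0229, 0.147]
tool_rot: [-0.701, -0.097, -0.037, 0.705]
ft_force: [-4.0, 0.2, 4.6]
grip_width: 0.0142
[0.44476859 0.02288442 0.14701359] 0.014160708210504913 [-4.03590517  0.15685508  4.63575457] [0.03091457 0.76812793 0.03868435]
0.02 [-0.    0.    1.15] shift before [ 1.2 -6.3  0. ] after [ 1.1 -6.4  0. ]
0.05 [0.   0.   1.72] shift before [ 1.9 -9.5  0. ] after [ 1.6 -9.6  0. ]
0.09 [-0.   -0.    2.29] shift before [  2.6 -12.7   0. ] after [  2.1 -12.7   0. ]
0.14 [ 0.   -0.    2.86] shift before [  3.3 -15.8  -0. ] after [  2.6 -15.9  -0. ]
0.2 [-0.    0.    3.44] shift before [  4.1 -18.9  -0. ] after [  3.  -19.1  -0. ]
0.26 [ 0.   -0.    3.44] shift before [  4.1 -18.9   0. ] after [  3.  -19.1   0. ]
0.31 [-0.    0.    2.86] shift before [  3.3 -15.8   0. ] after [  2.6 -15.9   0. ]
0.35 [-0.   -0.    2.29] shift before [  2.6 -12.7   0. ] after [  2.1 -12.7   0. ]
0.38 [0.   0.   1.72] shift before [ 1.9 -9.5 -0. ] after [ 1.6 -9.6 -0. ]
0.4 [-0.    0.    1.15] shift before [ 1.2 -6.3  0. ] after [ 1.1 -6.4  0. ]
```

```bash
python3 -m inch '0 0 0.3 0.3 -1.6 0 1;0 0 0.6 0.6 -3.2 0 1;0 0 0.86 0.9 -4.75 0 1;0 0 0.86 0.9 -4.75 0 1;0 0 0.86 0.9 -4.75 0 1;0 0 0.86 0.9 -4.75 0 1;0 0 0.86 0.9 -4.75 0 1;0 0 0.86 0.9 -4.75 0 1;0 0 0.6 0.6 -3.2 0 1;0 0 0.3 0.3 -1.6 0 1;0 0 0 0 0 0 1'; cat >> k.py <<'E'
def est():
    o=bot.get_obs();m=R.from_quat(o['tool_rot']).as_matrix();H,K=kiln()
    for b in (.021,.019):
        q=K@(o['eef_pos']-b*m[:,1]-H);print('bar rel',q.round(4),'r',np.hypot(q[0],q[2]).round(4),'(.3275) theta',(np.arctan2(q[2],-q[0])-np.arctan2(18,327)).round(4))
    print('tilt',np.degrees(np.arctan2(K[0]@m[:,1],-m[2,1])).round(2),'f',o['ft_force'].round(1),o['ft_torque'].round(2),'w',o['grip_width'],o['clock'],'v',np.abs(o['joint_vel']).max().round(3))
E
python3 - <<'E'
from k import *
est(); print(bot.get_obs()['joint_pos']); snap('top','t10.png');snap('scene','s10.png');snap('wrist','w10.png')
E
```

```text
clock: 16.82
eef_pos: [0.4465, 0.023, 0.1852]
tool_rot: [-0.706, -0.054, 0.007, 0.706]
ft_force: [-3.5, 0.2, -4.8]
grip_width: 0.0141
bar rel [-0.3226  0.0009  0.0561] r 0.3274 (.3275) theta 0.1173
bar rel [-0.3224  0.0009  0.0541] r 0.3269 (.3275) theta 0.1113
tilt 3.82 f [-3.5  0.2 -4.8] [-0.01  0.78  0.04] w 0.014142034733734857 16.825 v 0.011
[ 5.16845942e-02  1.12214281e-01 -2.78653489e-01  1.11328913e+00
 -3.07828331e-04  1.53671454e+00]
```

View pics/s10.png

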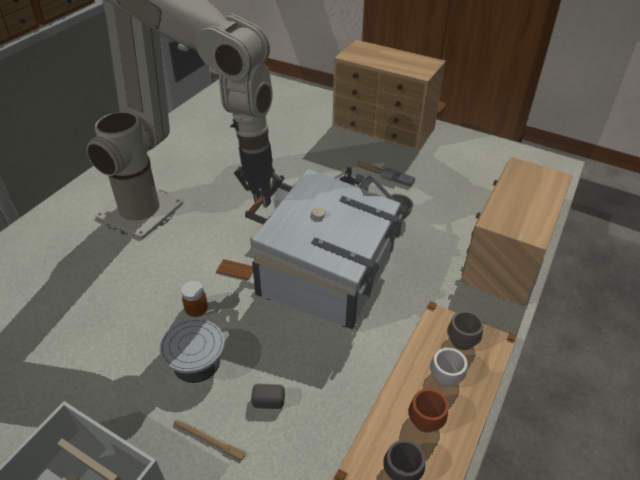

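View pics/w10.png

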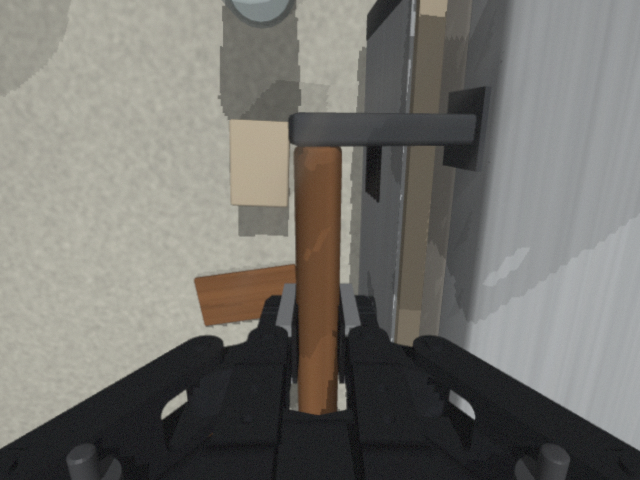

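The lid is up at about 0.117 rad and follows the arc: r matches 0.3275 m and the bar hasn't slipped in the pads. I'll continue.

```bash
python3 -m inch '0 0 0.3 0.3 -1.6 0 1;0 0 0.6 0.6 -3.2 0 1;0 0 0.86 0.9 -4.75 0 1;0 0 0.86 0.9 -4.75 0 1;0 0 0.86 0.9 -4.75 0 1;0 0 0.86 0.9 -4.75 0 1;0 0 0.86 0.9 -4.75 0 1;0 0 0.86 0.9 -4.75 0 1;0 0 0.86 0.9 -4.75 0 1;0 0 0.86 0.9 -4.75 0 1;0 0 0.86 0.9 -4.75 0 1;0 0 0.86 0.9 -4.75 0 1' ; python3 -m inch '0 0 0.86 0.9 -4.75 0 1;0 0 0.86 0.9 -4.75 0 1;0 0 0.86 0.9 -4.75 0 1;0 0 0.6 0.6 -3.2 0 1;0 0 0.3 0.3 -1.6 0 1;0 0 0 0 0 0 1;0 0 0 0 0 0 1' ; python3 - <<'E'
from k import *
est(); print(bot.get_obs()['joint_pos']); snap('top','t11.png');snap('scene','s11.png');snap('wrist','w11.png')
for n in('top','scene','wrist'):
  for k in ['index_tip','pointer_tip','lid_handle']:
    r=bot.spot_point(k,n); print(k,n,[(np.round(q['point'],1).tolist(),round(q['conf'],2)) for q in r[:2]])
import cv2
t=cv2.imread('pics/top0.png');
a=cv2.imread('pics/t11.png')[150:290,225:405];s=cv2.imread('pics/s11.png')[150:290,230:430]
cv2.imwrite('pics/z11.png',cv2.resize(np.hstack([a,s]),None,fx=2.1,fy=2.1,interpolation=cv2.INTER_CUBIC))
E
```

```text
clock: 18.48
eef_pos: [0.4567, 0.0239, 0.2379]
tool_rot: [0.708, -0.005, -0.066, -0.703]
ft_force: [-7.1, -0.9, -4.7]
grip_width: 0.0141
clock: 19.35
eef_pos: [0.4625, 0.0244, 0.2563]
tool_rot: [0.708, -0.027, -0.087, -0.701]
ft_force: [-7.4, -1.2, -4.7]
grip_width: 0.0144
bar rel [-0.3018  0.0009  0.127 ] r 0.3274 (.3275) theta 0.3434
bar rel [-0.3021  0.0009  0.1251] r 0.327 (.3275) theta 0.3375
tilt -9.22 f [-7.4 -1.2 -4.7] [-0.18  1.09  0.06] w 0.014411671030587105 19.35 v 0.002
[ 0.05754482  0.28934469  0.12142771  1.56367343 -0.0074628   1.54348013]
index_tip top [([256.0, 316.5], 0.53), ([246.6, 214.4], 0.5)]
pointer_tip top [([249.7, 215.4], 0.73)]
lid_handle top []
index_tip scene []
pointer_tip scene [([361.3, 181.2], 0.36)]
lid_handle scene [([271.0, 176.9], 0.61)]
index_tip wrist [([291.7, 264.0], 0.49)]
pointer_tip wrist []
lid_handle wrist [([319.0, 324.7], 0.72)]
```

View pics/z11.png

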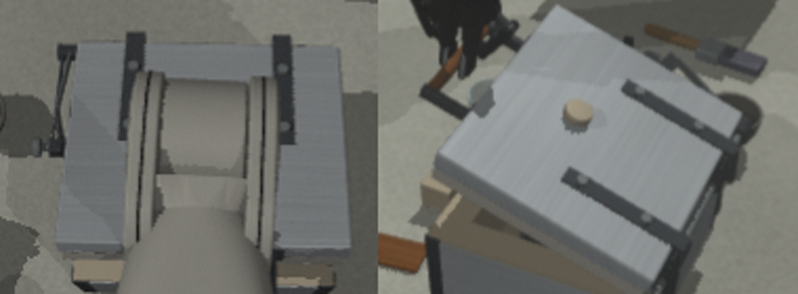

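View pics/w11.png

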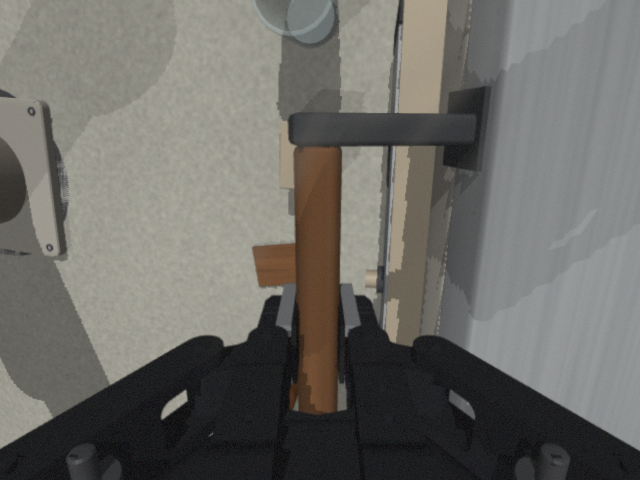

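```bash
python3 -m inch '0 0 0.3 0.3 -1.6 0 1;0 0 0.6 0.6 -3.2 0 1;0 0 0.8 0.8 -4.4 0 1;0 0 0.8 0.8 -4.4 0 1;0 0 0.5 0.5 -2.8 0 1;0 0 0.2 0.2 -1.1 0 1;0 0 0 0 0 0 1;0 0 0 0 0 0 1' ; python3 - <<'E'
from k import *
est(); print(bot.get_obs()['joint_pos']); c=snap('top','t12.png');s=snap('scene','s12.png')
H,K=kiln()
f=lambda r,a,y:H+K.T@np.array([-r*np.cos(a),y,r*np.sin(a)])
for n,cc in(('top',c),('scene',s)):
  for k in ['index_tip','pointer_tip']:
    r=bot.spot_point(k,n); print(k,n,[(np.round(q['point'],1).tolist(),round(q['conf'],2)) for q in r[:2]])
  print('expect idx',proj(cc,f(.13,.4,.176)),'screw',proj(cc,f(.143,.4,.193)))
a=cv2.imread('pics/t12.png')[165:245,225:305];b=cv2.imread('pics/s12.png')[140:220,320:420]
cv2.imwrite('pics/z12.png',np.hstack([cv2.resize(a,(400,400),interpolation=2),cv2.resize(b,(400,400),interpolation=2)]))
E
```

```text
clock: 20.95
eef_pos: [0.4688, 0.0249, 0.2731]
tool_rot: [0.707, -0.046, -0.106, -0.698]
ft_force: [-6.8, -1.7, -3.2]
grip_width: 0.014
bar rel [-0.2943  0.0009  0.1436] r 0.3275 (.3275) theta 0.3989
bar rel [-0.2947  0.0009  0.1416] r 0.327 (.3275) theta 0.3929
tilt -12.41 f [-6.8 -1.7 -3.2] [-0.24  1.12  0.08] w 0.013990827694922412 20.95 v 0.001
[ 0.05877517  0.34468605  0.2308958   1.67352809 -0.00880059  1.54510672]
index_tip top [([251.3, 217.7], 0.43)]
pointer_tip top [([250.4, 214.4], 0.76), ([249.2, 216.7], 0.32)]
expect idx [249.12496293 215.57077368] screw [241.29528771 219.83344015]
index_tip scene []
pointer_tip scene []
expect idx [361.65211487 181.72040396] screw [359.80634436 175.4884176 ]
```

View pics/z12.png

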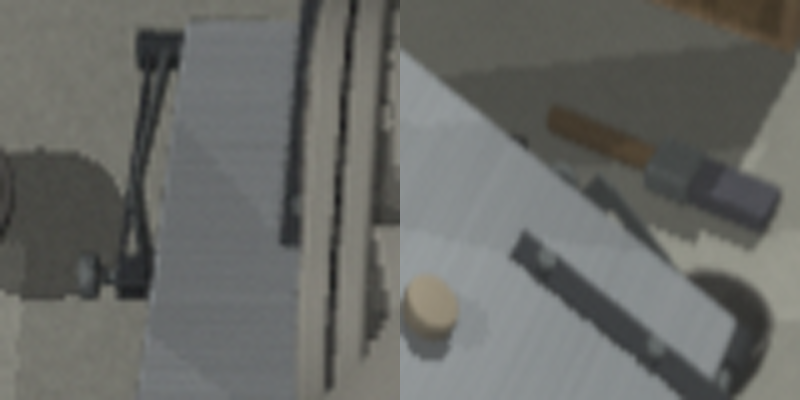

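```bash
python3 -m inch '0 0 0 0 0 0 1;0 0 0 0 0 0 1;0 0 0 0 0 0 1;0 0 0 0 0 0 1' ; python3 - <<'E'
from k import *
est()
i=cv2.imread('pics/t12.png')[150:350,160:380];cv2.imwrite('pics/z13.png',cv2.resize(i,None,fx=3,fy=3,interpolation=2))
E
```

```text
clock: 21.75
eef_pos: [0.4688, 0.0249, 0.273]
tool_rot: [0.707, -0.046, -0.106, -0.698]
ft_force: [-8.3, -1.2, -4.0]
grip_width: 0.0143
bar rel [-0.2943  0.0009  0.1435] r 0.3274 (.3275) theta 0.3988
bar rel [-0.2947  0.0009  0.1416] r 0.327 (.3275) theta 0.3929
tilt -12.41 f [-8.3 -1.2 -4. ] [-0.24  1.05  0.01] w 0.014298101541903472 21.75 v 0.001
```

View pics/z13.png

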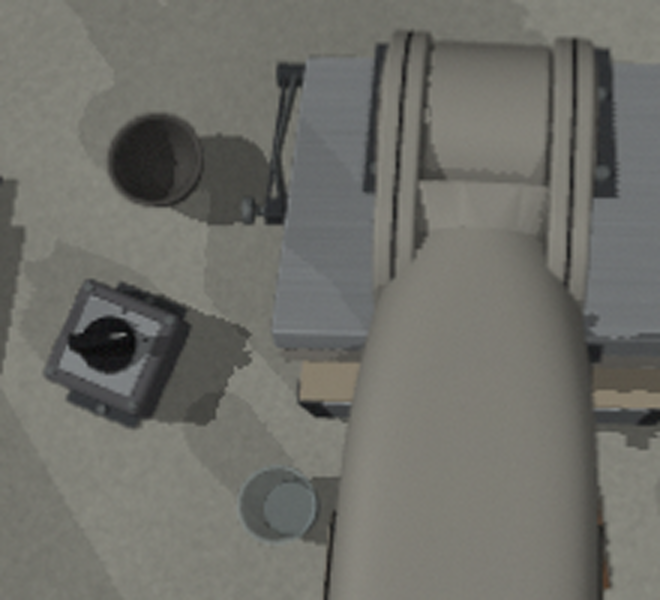

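The lid is steady at about 0.40 rad. The isolator bar at (100,345) in this crop is turned, and the tumbler, pot and clamp look undisturbed. Handing in.

```bash
python3 -c "
from workcell import bot
print(bot.job_done())"
```

```text
the job is handed in; nothing more can be done
None
```

I turned the isolator off first, with the lid still shut, then raised the lid gently by its bar. I handed in at about 21.8 s, still holding the lid at about 0.40 rad.

- **Isolator:** it turned 60° clockwise. At the end the torque rose to 2 N m, so the handle is against its stop. The last top picture shows the bar still turned.
- **Vent mark:** measured before lifting, from three wrist-camera views. The clamp's thumbscrew came out at 0.400 rad and the index tip at about 0.385–0.41 rad.
- **Final hold:** the bar's position gives a lid angle of 0.399 rad and the tool's tilt gives about 0.405. Both were steady over the last half second, and the grip had not slipped.
- **Not checked directly:** the lid hides the pointer tip from the scene camera, and the top camera can't resolve the match. That the pointer meets the mark rests on the measured angles, good to about ±0.01 rad.
- **Bench:** the last top picture shows the clamp, tumbler and pot undisturbed. The firebrick block and rib were partly hidden behind the arm there, but the wrist view at about 0.34 rad showed nothing touching them.

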